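# Set the packing camera's polariser lever and take the record shot

### The job

The glossy mailers glare under the packing camera. With a fingertip, gently push the lever of its polariser round until the pointer points at the green stud and leave it there, then press the red shutter button fully down and let it come up again. Take no picture before the pointer is on the green stud, grip nothing, and leave the tape roll, the box cutter and the marker where they are.

Things in the scene. Friction and masses are not known exactly. Their poses are not given: they have to be found in the camera images.
- station: Camera head looking down at the mailers; origin on the upright lens axis at bench height, front along -x. Heights above the bench: ring light (43 mm radius) to 248 mm, lens (21 mm radius), collar (29 mm radius) at 279 to 297 mm, blue camera 36 mm square to 350 mm. The boom, at the collar's height, runs away from the robot (world +x) to a clamp on the shelf edge at x = 0.705.
- lens_axis (a point): Point on the lens axis at the height of the top of the aluminium scale flange (disc of 62 mm radius), 224 mm above the bench. Its -x axis points to the station's front, the middle of the scale.
- polariser: Black ring, 128 mm across, 13 mm thick, turning about the lens axis under the flange. Origin on the axis, 210 mm above the bench. Its aluminium lever runs along its own -x: a bar 11 mm wide, 207 to 213 mm above the bench, from 64 to 112 mm from the axis. Turns 66 degrees to either side of the station's front. No spring: friction holds it where it is left; 1 to 2 N at the knob moves it.
- knob (a point): Centre of the upright black knob on the lever, 100 mm from the axis, 230 mm above the bench. The knob is a round post, 10 mm in diameter at its foot, 17 mm near the top, standing from 213 to 247 mm above the bench. There is free space round it, and under it down to the mailers, about 80 mm above the bench.
- pointer (a point): The point the lever's pointer aims at: on the lever's centre line, 52 mm from the axis (the circle of the studs), 228 mm above the bench. The pointer is a small aluminium finger with a red line that bends up outside the flange and over its edge, ending 59 mm from the axis. When this point is over a stud, the pointer points at it.
- stud_green: Green round stud, 9 mm in diameter and 4 mm high, screwed into the top of the scale flange 52 mm from the axis: the target. Origin at the centre of its underside, 224 mm above the bench. It sits at one of three places: in the middle of the scale (straight to the front of the station) or 0.85 rad (49 degrees) to either side.
- stud_yellow: Yellow stud of the same size on another place of the scale: not the target.
- stud_blue: Blue stud of the same size on the third place of the scale: not the target.
- shutter_top (a point): Centre of the top of the red shutter button, 36 mm in diameter, 22 mm above the bench when up, in a black housing fixed to the bench at the right. z points up; it is pressed straight down.
- shutter (a joint): Travel of the shutter button in m: 0 up, 0.006 fully down. A spring pushes it up; fully down takes 5 N. It counts as pressed beyond 0.004.
- tape: Roll of tan packing tape lying flat, 117 mm across and 48 mm high, loose; origin at the centre of its underside. Bystander.
- cutter: Yellow box cutter, 172 mm long, 20 mm high, loose; origin at the centre of its underside. Bystander.
- marker: Black marker pen, 138 mm long, 19 mm high, loose; origin at the centre of its underside. Bystander.

How it is judged:
By the outcome, as a careful person would: the job done as asked, in the order asked, and still so for the second after the job is handed in, with the robot touching nothing.
It also fails if it takes over 51 s, if anything falls off the work surface, if the arm or the gripper's body presses on something with over 40 N, if the wrist force passes 120 N, or if a joint passes its speed limit or range.

### The arm

A 6-joint arm with a two-finger parallel gripper is mounted at the origin on a cart in front of the work surface, level with it; the furniture and walls round the work are solid. World frame = base frame: x ahead of the robot, y to its left, z up, the work surface at z = 0. Lengths are in m, angles in rad, forces in N, time in s.
With the tool pointing down it reaches from about 0.25 to 0.725 m from the base axis. Payload 4 kg.
Tool frame: the origin (TCP) lies between the finger pads; the fingertips stand 17 mm ahead of it and the grasp point (between the pads) lies 2 mm behind it; z points along the fingers, x is the direction in which the jaws open and shut, and the axes are right-handed (so a half turn about z gives the same grasp; the last joint's range is limited). The gripper opens to 85 mm and grips with 20 to 120 N. Pads are 22 mm wide; open, the fingers measure 114 mm over their backs; the gripper's body (76 mm by 85 mm) begins 54 mm behind the grasp point. The pads swing forward as they close: fully open they stand 13 mm farther back than shut.
Start: joints at [-1.261, 0.241, 0.005, 1.335, 0, 1.571], TCP at [0.152, -0.476, 0.209] pointing down, gripper open.
Joint ranges: [-2.72, 2.72], [-1.05, 1.87], [-1.09, 1.28], [-1.99, 2.15], [-1.42, 1.44], [-3.14, 3.14]. Speed limits (rad/s): [2.79, 2.79, 3.14, 3.14, 3.14, 3.14].

### API

Orientations are given as a unit quaternion [x, y, z, w].
In Python, from workcell import telemetry, cams, workorder gives the robot as it stands. The module is installed in compiled form; this text tells all that it offers.
- The arm moves only by the tool apply_moves, never from a script. Its argument "moves" is a list that holds one entry, the list of rows, each a list of 4 numbers: the shift along the tool's x, y, z in mm, then the turn about the tool's z in degrees. A call has exactly 10 rows; each row shifts and turns the pose as measured when the row begins, along the tool's axes as they then stand; what a row does not reach is not made up. A row lasts 1/10 s, in which the tool goes at most 50 mm and 8.59 degrees, less where a joint would pass 70% of its speed; a pose out of reach is approached as far as the arm can. A call with a gripper value outside its range is refused whole. "hand" is the gripper's target within -1 to 1 (fully open at 1, half-way at 0, shut at -1), set as the call begins (left out, the last holds). The fingers move at their own pace and stop on an object; the grip force is fixed at half the most. Time passes only in rows, so rows that do not move let the fingers close, or fill a call up. It gives the time, the measured TCP pose, the force and the opening at its end, in the units of the state.
- telemetry.get_obs(): the state, without advancing time (a new reading comes with each control period).
- cams.camera(name): name is "scene" or "top"; returns a dict with "color" (384x512x3 uint8, red, green, blue), "fovy" (degrees; the focal length in pixels is half the picture's height over the tangent of half this angle, whatever the lens; pixels are square), "cx", "cy" (the principal point, pixels), "camera_from_world" (4x4, takes a point from world to camera coordinates). Camera axes: x right, y down, z forward; pixel columns grow to the right and rows downward; lengths in m; the calibration is good to about 2 mm. A picture is of the moment at which its call begins. There is no depth.
- workorder.job_done(): hands the job in, once; it reports no verdict.
The state is a dict: "clock": time; "joint_pos": joint angles; "joint_vel": joint speeds; "tau": joint torques, N m; "eef_pos": TCP position; "tool_rot": TCP orientation; "ft_force": force on the tool from outside, world axes, zero at the start; "ft_torque": the same for the moment, N m; "grip_width": finger opening in m.
Only numpy, scipy, OpenCV 4.12 (cv2) and the standard library are available. Lean on these libraries where they do the work, as an engineer would, in place of code of your own. Each camera call takes 0.05 s, during which the arm holds its last target. There are 200 camera calls.

## Working session

There is one attempt and no reset: what is moved stays moved. The work goes in short steps, Python scripts to look and compute and a tool call to move; the robot and the scene stay as the last step left them, time stands still between calls to the robot, and variables do not carry over. Pictures are saved under pics/ and viewed, about 8 in all and at most 12, crops included, and the job is handed in when it is done.

Besides the shell and the picture viewer there is one more tool, called after "Call:" by a JSON object that holds its "method" and its "body". apply_moves: Moves the arm, as the interface text tells. Its arguments: {"type":"object","properties":{"moves":{"type":"array"},"hand":{"type":"number"}},"required":["moves"]}

```bash
mkdir -p pics
cat > h.py <<'E'
import numpy as np, cv2
from workcell import telemetry, cams, workorder
def shot(n,f):
    c=cams.camera(n); cv2.imwrite(f'pics/{f}.png',c['color'][:,:,::-1]); np.save(f'pics/{f}.npy',c,allow_pickle=True); return c
def load(f): return np.load(f'pics/{f}.npy',allow_pickle=True).item()
def K(c):
    h=c['color'].shape[0]; return h/2/np.tan(np.radians(c['fovy'])/2)
def ray(c,u,v):
    T=np.linalg.inv(c['camera_from_world']); d=np.array([(u-c['cx'])/K(c),(v-c['cy'])/K(c),1])
    return T[:3,3],T[:3,:3]@d
def plane(c,u,v,z):
    o,d=ray(c,u,v); return o+d*(z-o[2])/d[2]
def tri(c1,p1,c2,p2):
    o1,d1=ray(c1,*p1);o2,d2=ray(c2,*p2)
    s=np.linalg.lstsq(np.c_[d1,-d2],o2-o1,rcond=None)[0]
    a,b=o1+s[0]*d1,o2+s[1]*d2; return (a+b)/2,np.linalg.norm(a-b)
def proj(c,p):
    q=c['camera_from_world']@np.r_[p,1]; return c['cx']+K(c)*q[0]/q[2],c['cy']+K(c)*q[1]/q[2]
E
python3 - <<'E'
from h import *
a=shot('scene','s0');b=shot('top','t0')
for c in(a,b):print(np.linalg.inv(c['camera_from_world']).round(3),c['fovy'],c['cx'],c['cy'])
cv2.imwrite('pics/both.png',cv2.resize(np.hstack([a['color'],b['color']])[:,:,::-1],(800,300),interpolation=cv2.INTER_AREA))
print(telemetry.get_obs())
E
```

```text
[[-0.871 -0.262  0.416 -0.063]
 [-0.491  0.504 -0.711  0.987]
 [-0.024 -0.823 -0.567  0.923]
 [ 0.     0.     0.     1.   ]] 46.83522823162502 255.50896396335153 190.85631731913384
[[ 0.018 -0.988  0.151  0.279]
 [-1.    -0.021 -0.017  0.028]
 [ 0.02  -0.15  -0.988  1.616]
 [ 0.     0.     0.     1.   ]] 43.363431636662526 252.86919306746893 193.61620582065424
{'clock': 0.1, 'joint_pos': array([-1.26101209e+00,  2.41348077e-01,  3.88958312e-03,  1.33524073e+00,
        4.90045377e-06,  1.57077876e+00]), 'joint_vel': array([-6.20204287e-04, -2.20403860e-03,  3.52979459e-03,  5.90435840e-05,
        7.36887864e-04,  2.04216264e-03]), 'tau': array([-1.51537497e-03, -3.73137403e+01,  2.53010112e+01,  1.08386434e-02,
       -1.68885090e-04, -7.12152257e-07]), 'eef_pos': array([ 0.1522422 , -0.47561843,  0.20820852]), 'tool_rot': array([ 8.07734082e-01, -5.89546221e-01, -7.67064447e-04, -5.62916543e-04]), 'ft_force': array([-0.16450269, -0.19043698, -0.27562794]), 'ft_torque': array([ 0.01010009, -0.03257436,  0.00526184]), 'grip_width': 0.08509163406150425}
```

View pics/s0.png

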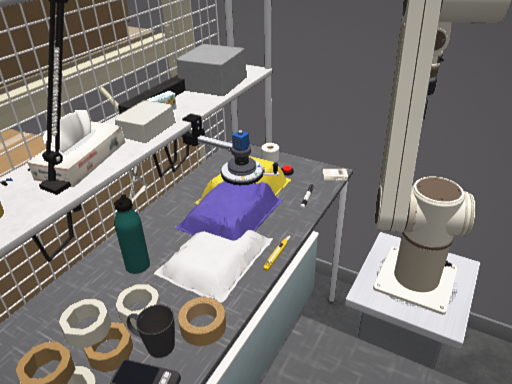

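View pics/t0.png

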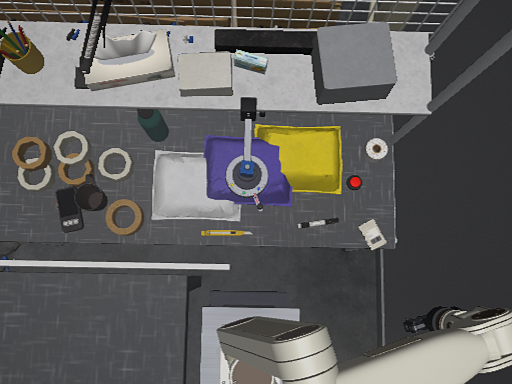

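The scene view shows the station at about (241,165). In the top view it is at about (246,176), with the lever near (258,201) and the red shutter at (355,182). I'll zoom in on both.

Run:
```python
from h import *
a,b=load('s0'),load('t0')
f=lambda c,x,y,w,h:cv2.resize(c['color'][y:y+h,x:x+w,::-1],(400,400),interpolation=cv2.INTER_CUBIC)
cv2.imwrite('pics/z0.png',np.hstack([f(a,205,125,80,80),f(b,215,140,80,80)]))
hsv=cv2.cvtColor(b['color'],cv2.COLOR_RGB2HSV)
m=cv2.inRange(hsv,(0,180,120),(6,255,255))[150:210,330:380]
yx=np.argwhere(m);u,v=yx[:,1].mean()+330,yx[:,0].mean()+150
print('shutter',u,v,len(yx),plane(b,u,v,.022))
hs=cv2.cvtColor(a['color'],cv2.COLOR_RGB2HSV);m=cv2.inRange(hs,(0,180,100),(6,255,255))[155:185,275:300]
yx=np.argwhere(m);us,vs=yx[:,1].mean()+275,yx[:,0].mean()+155
print(us,vs,len(yx),plane(a,us,vs,.022),tri(a,(us,vs),b,(u,v)))
# blue camera top
m=cv2.inRange(hsv,(100,150,60),(115,255,255))[150:190,230:265]
yx=np.argwhere(m);u,v=yx[:,1].mean()+230,yx[:,0].mean()+150
print('camtop',u,v,len(yx),plane(b,u,v,.35))
```

```text
shutter 354.95402298850576 181.45977011494253 87 [ 0.57069343 -0.34197425  0.022     ]
286.84090909090907 168.4090909090909 44 [ 0.56557762 -0.33060113  0.022     ] (array([ 0.57224867, -0.34420052,  0.01267223]), np.float64(0.00032901671436746656))
camtop 246.88888888888889 167.56296296296296 135 [0.54197906 0.023817   0.35      ]
```

View pics/z0.png

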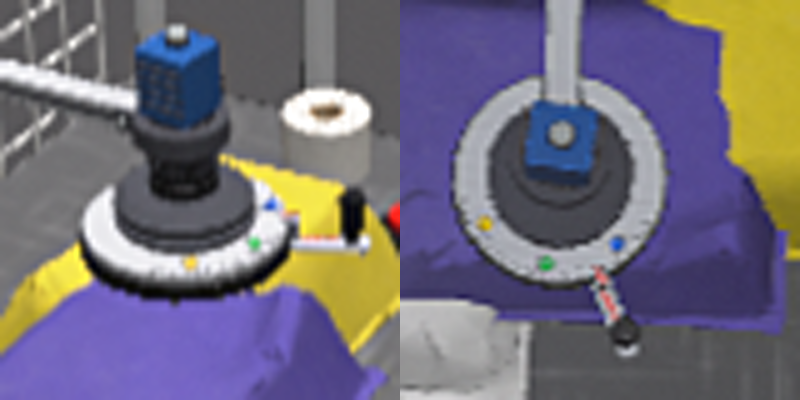

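```bash
cat >> h.py <<'E'
R={'g':((45,90,60),(85,255,255)),'y':((18,120,120),(32,255,255)),'b':((100,140,100),(118,255,255))}
def cen(c,k,u,v,r=3):
    hs=cv2.cvtColor(c['color'],cv2.COLOR_RGB2HSV).astype(int); u0,v0=int(round(u)),int(round(v))
    h=hs[v0-r:v0+r+1,u0-r:u0+r+1]; lo,hi=R[k]
    w=h[...,1]*((h[...,0]>=lo[0]-4)&(h[...,0]<=hi[0]+4)&(h[...,1]>70)); yy,xx=np.mgrid[v0-r:v0+r+1,u0-r:u0+r+1]
    return (xx*w).sum()/w.sum(),(yy*w).sum()/w.sum()
E
python3 - <<'E'
from h import *
a,b=load('s0'),load('t0')
P={'g':((255.8,173.6),(244,192.8)),'y':((243,177.4),(232.4,184.8)),'b':((259.2,165.8),(258.4,188.8))}
Q={}
for k,(p,q) in P.items():
    p2,q2=cen(a,k,*p,2),cen(b,k,*q,2); Q[k]=plane(b,*q2,.228)
    print(k,np.round(p2,1),np.round(q2,1),Q[k].round(4),plane(a,*p2,.228).round(4),tri(a,p2,b,q2))
# flange ellipse: bright grey in top
for nm in('t',):
    hs=cv2.cvtColor(b['color'],cv2.COLOR_RGB2HSV)
    m=((hs[...,1]<40)&(hs[...,2]>130)).astype(np.uint8); m[:,:223]=0;m[:,270:]=0;m[:154]=0;m[200:]=0
    m[:165,238:256]=0
    pts=cv2.findContours(m,cv2.RETR_EXTERNAL,cv2.CHAIN_APPROX_NONE)[0]
    pt=cv2.convexHull(max(pts,key=len)).reshape(-1,2)
    W=np.array([plane(b,x,y,.224) for x,y in pt])[:,:2]
    A=np.c_[2*W,np.ones(len(W))];s=np.linalg.lstsq(A,(W**2).sum(1),rcond=None)[0]
    print('circle',s[:2],np.sqrt(s[2]+s[0]**2+s[1]**2))
# axis from studs: y-b chord, radius .052
mid=(Q['y']+Q['b'])/2; d=(mid-Q['g'])[:2]; print('chord',np.linalg.norm((Q['y']-Q['b'])[:2]),'exp',2*.052*np.sin(.85),'sag',np.linalg.norm(d),'exp',.052*(1-np.cos(.85)))
print('knobtop',plane(b,260.4,206.4,.247),tri(a,(275.4,164.5),b,(260.4,206.4)))
E
```

```text
g [255.5 173.4] [243.9 192.4] [0.4936 0.0306 0.228 ] [0.4911 0.0376 0.228 ] (array([0.49465165, 0.03078008, 0.22309974]), np.float64(0.000667159747822253))
y [242.6 177. ] [231.5 184.2] [0.517  0.0671 0.228 ] [0.5147 0.072  0.228 ] (array([0.51764019, 0.06723698, 0.22438585]), np.float64(0.00012711825588135992))
b [258.6 165.6] [258.  188.3] [ 0.5064 -0.0101  0.228 ] [ 0.5045 -0.0051  0.228 ] (array([ 0.50716204, -0.01012772,  0.22448163]), np.float64(0.00042854440573079894))
circle [0.54569914 0.02425417] 0.061193643123532815
chord 0.07794778965775773 exp 0.07813316213459044 sag 0.018213685401794178 exp 0.017680876413980924
knobtop [ 0.45111685 -0.01742437  0.247     ] (array([ 0.45289841, -0.01733437,  0.23927682]), np.float64(0.0017509617283137631))
```

```bash
cat >> h.py <<'E'
def tool(v):  # world vector (m) -> tool mm
    from scipy.spatial.transform import Rotation as Ro
    return Ro.from_quat(telemetry.get_obs()['tool_rot']).inv().apply(v)*1000
def plan(p1,yaw1,n):
    from scipy.spatial.transform import Rotation as Ro
    o=telemetry.get_obs(); R=Ro.from_quat(o['tool_rot']).as_matrix(); y0=np.arctan2(R[1,0],R[0,0]); dy=(np.radians(yaw1)-y0)/n
    d=(np.array(p1)-o['eef_pos'])/n
    print('from',o['eef_pos'].round(4),np.degrees(y0).round(1))
    for i in range(n):
        y=y0+dy*i; c,s=np.cos(y),np.sin(y)
        print(np.round([*(1000*np.array([c*d[0]+s*d[1],s*d[0]-c*d[1],-d[2]])),-np.degrees(dy)],1).tolist())
E
python3 -c "
from h import *
plan([.467,-.05,.295],24,17)"
```

```text
from [ 0.1522 -0.4756  0.2082] -72.2
[-18.2, -25.3, -5.1, -5.7]
[-15.6, -26.9, -5.1, -5.7]
[-12.9, -28.3, -5.1, -5.7]
[-10.0, -29.5, -5.1, -5.7]
[-7.1, -30.3, -5.1, -5.7]
[-4.0, -30.9, -5.1, -5.7]
[-1.0, -31.1, -5.1, -5.7]
[2.1, -31.1, -5.1, -5.7]
[5.2, -30.7, -5.1, -5.7]
[8.2, -30.1, -5.1, -5.7]
[11.1, -29.1, -5.1, -5.7]
[13.9, -27.9, -5.1, -5.7]
[16.6, -26.4, -5.1, -5.7]
[19.1, -24.6, -5.1, -5.7]
[21.4, -22.6, -5.1, -5.7]
[23.6, -20.4, -5.1, -5.7]
[25.5, -17.9, -5.1, -5.7]
```

Call:
{"method": "apply_moves", "body": {"hand": -1, "moves": [[[-18,-25,-10,-5.7],[-15.5,-27,-10,-5.7],[-13,-28,-10,-5.7],[-10,-29.5,-10,-5.7],[-7,-30,-10,-5.7],[-4,-31,-10,-5.7],[-1,-31,-10,-5.7],[2,-31,-10,-5.7],[5,-31,-5,-5.7],[8,-30,-5,-5.7]]]}}

```text
clock: 1.1
eef_pos: [0.3345, -0.2135, 0.2968]
tool_rot: [0.993, -0.117, -0.004, -0.006]
ft_force: [0.6, 0.0, -0.2]
grip_width: 0.0
```

```bash
python3 -c "
from h import *
plan([.467,-.05,.29],24,10);print(telemetry.get_obs()['joint_pos'])"
```

```text
from [ 0.3345 -0.2135  0.2968] -13.5
[9.1, -19.0, 0.7, -3.7]
[10.3, -18.4, 0.7, -3.7]
[11.5, -17.6, 0.7, -3.7]
[12.6, -16.9, 0.7, -3.7]
[13.7, -16.0, 0.7, -3.7]
[14.7, -15.1, 0.7, -3.7]
[15.7, -14.1, 0.7, -3.7]
[16.5, -13.0, 0.7, -3.7]
[17.4, -11.9, 0.7, -3.7]
[18.1, -10.8, 0.7, -3.7]
[-0.57361405  0.02153185 -0.02418197  1.53715123  0.00665113  1.23206818]
```

Call:
{"method": "apply_moves", "body": {"moves": [[[9,-19,0,-3.7],[10,-18.5,0,-3.7],[11.5,-17.5,0,-3.7],[12.5,-17,0,-3.7],[13.5,-16,0,-3.7],[14.5,-15,0,-3.7],[15.5,-14,1,-3.7],[16.5,-13,1,-3.7],[17.5,-12,1,-3.7],[18,-11,1,-3.7]]]}}

```text
clock: 2.1
eef_pos: [0.467, -0.0382, 0.2911]
tool_rot: [0.976, 0.22, -0.005, -0.008]
ft_force: [0.4, 0.1, -0.6]
grip_width: 0.0
```

Run:
```python
from h import *
plan([.467,-.05,.239],24,5)
a=shot('scene','s1');b=shot('top','t1')
f=lambda c,x,y,w,h:cv2.resize(c['color'][y:y+h,x:x+w,::-1],(400,400),interpolation=cv2.INTER_CUBIC)
cv2.imwrite('pics/z1.png',np.hstack([f(a,215,115,80,80),f(b,215,140,80,80)]))
```

```text
from [ 0.467  -0.0382  0.2911] 25.4
[-1.0, 2.1, 10.4, 0.3]
[-1.0, 2.1, 10.4, 0.3]
[-1.0, 2.2, 10.4, 0.3]
[-1.0, 2.2, 10.4, 0.3]
[-1.0, 2.2, 10.4, 0.3]
```

View pics/z1.png

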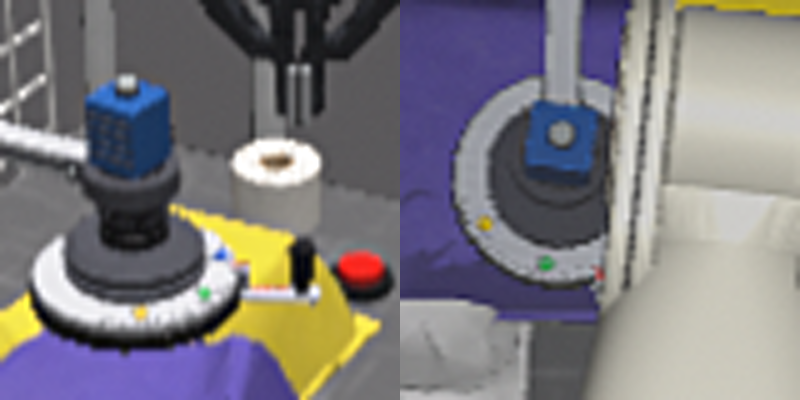

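The closed fingers hang at about (275,135) in the scene view, above and behind the knob, which is at about (275,168). I'll step back from it, then go down.

Call:
{"method": "apply_moves", "body": {"moves": [[[-2,6,0,0],[-2,5,0,0],[0,2,8,0],[0,0,10,0],[0,0,10,0],[0,0,10,0],[0,0,8,0],[0,0,5,0],[0,0,2,0],[0,0,0,0]]]}}

```text
clock: 3.2
eef_pos: [0.4653, -0.0537, 0.2309]
tool_rot: [0.976, 0.217, -0.008, -0.009]
ft_force: [-0.4, -0.1, -0.9]
grip_width: -0.0002
```

```bash
cat >> h.py <<'E'
AX=np.array([.5451,.0236]);FR=np.array([-.991,.135])
def knobrel(kn=None,off=.0175):
    from scipy.spatial.transform import Rotation as Ro
    o=telemetry.get_obs();R=Ro.from_quat(o['tool_rot']).as_matrix();r=o['eef_pos'][:2]-AX
    a0=np.degrees(np.arctan2(FR[1],FR[0]));a=np.degrees(np.arctan2(r[1],r[0]))
    print('rad',np.linalg.norm(r).round(4),'TCP angle short of front',((a0-a+180)%360-180).round(1) ,'yaw',np.degrees(np.arctan2(R[1,0],R[0,0])).round(1),'want',(a+180).round(1),'z',o['eef_pos'][2].round(4),'F',o['ft_force'].round(2))
E
python3 - <<'E'
from h import *
knobrel()
E
```

```text
rad 0.1112 TCP angle short of front -51.8 yaw 25.1 want 44.1 z 0.2309 F [-0.38 -0.13 -0.92]
```

Call:
{"method": "apply_moves", "body": {"moves": [[[1,0,-4,0],[1,0,-4,0],[1,-2,0,0],[1,-3,0,0],[0,-3,0,0],[0,-3,0,0],[0,-2,0,0],[0,-2,0,0],[0,-1,0,0],[0,0,0,0]]]}}

```text
clock: 4.2
eef_pos: [0.4631, -0.0357, 0.2417]
tool_rot: [0.976, 0.217, -0.006, -0.008]
ft_force: [-0.1, -1.0, -0.7]
grip_width: -0.0002
```

Run:
```python
from h import *
knobrel()
a=shot('scene','s2')
f=lambda c,x,y,w,h:cv2.resize(c['color'][y:y+h,x:x+w,::-1],(600,600),interpolation=cv2.INTER_CUBIC)
cv2.imwrite('pics/z2.png',f(a,215,125,80,80))
```

```text
rad 0.1012 TCP angle short of front -43.7 yaw 25.1 want 35.9 z 0.2417 F [-0.08 -0.99 -0.7 ]
```

View pics/z2.png

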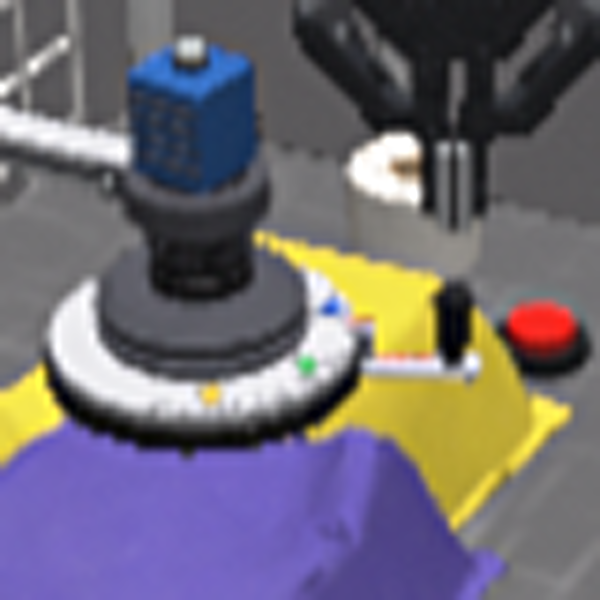

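Run:
```python
from h import *
a=load('s2')
for p in [(.463,-.036,.225),(.463,-.036,.2417),(.452,-.0174,.247),(.452,-.0174,.213)]:
    u,v=proj(a,p);print(p,u,v,((u-215)*7.5,(v-125)*7.5))
print(telemetry.get_obs()['eef_pos'])
```

```text
(0.463, -0.036, 0.225) 275.54202428234726 164.94054385543456 (np.float64(454.0651821176044), np.float64(299.5540789157592))
(0.463, -0.036, 0.2417) 275.55257961311275 160.1798566759433 (np.float64(454.14434709834563), np.float64(263.8489250695749))
(0.452, -0.0174, 0.247) 275.97905101186575 162.35861111777436 (np.float64(457.3428825889931), np.float64(280.1895833833077))
(0.452, -0.0174, 0.213) 275.9512025151167 172.09954203493345 (np.float64(457.1340188633751), np.float64(353.2465652620009))
[ 0.46312316 -0.03580331  0.24168336]
```

Run:
```python
from h import *
a=load('s2');b=shot('top','t2')
for i in range(6):
    for z in(0,):pass
A=a['color'][:,:,::-1].copy()
f=lambda c,x,y,w,h:cv2.resize(c[y:y+h,x:x+w],(400,600),interpolation=cv2.INTER_CUBIC)
p=np.array([.4631,-.0357,.2417])
from scipy.spatial.transform import Rotation as Ro
R=Ro.from_quat(telemetry.get_obs()['tool_rot']).as_matrix();print(R.round(3))
for d in(.017,0,-.056,-.15):
    u,v=proj(a,p+R[:,2]*d);print(d,u,v)
cv2.imwrite('pics/z3.png',np.hstack([f(A,225,40,100,150),f(b['color'][:,:,::-1],215,100,140,210)]))
```

```text
[[ 0.905  0.424 -0.015]
 [ 0.424 -0.905  0.013]
 [-0.008 -0.018 -1.   ]]
0.017 275.50705760927417 165.11616116639686
0 275.4771377044625 160.21750114414692
-0.056 275.3755273563734 143.58126673212712
-0.15 275.19366904594864 113.80637137061086
```

View pics/z3.png

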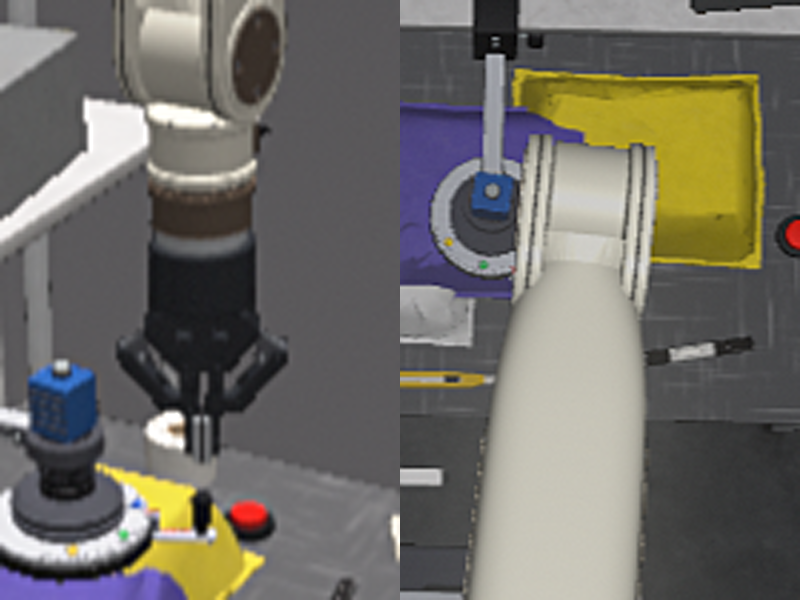

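Run:
```python
from h import *
a,b=load('s2'),load('t2')
for z in(.4,.45,.5,.55,.6):
    print(z,plane(b,215+190*.35,100+195*.35,z).round(3), [np.round(proj(b,(.463,-.036,z)),1)])
for z in (.225,.24,.257): print(z,plane(a,275.6,155.5,z).round(3))
print(proj(a,(.5719,-.343,.018)), proj(b,(.5719,-.343,.018)))
```

```text
0.4 [ 0.532 -0.065  0.4  ] [array([269.9, 194.5])]
0.45 [ 0.521 -0.061  0.45 ] [array([271. , 191.4])]
0.5 [ 0.511 -0.057  0.5  ] [array([272.2, 188.1])]
0.55 [ 0.501 -0.054  0.55 ] [array([273.5, 184.5])]
0.6 [ 0.49 -0.05  0.6 ] [array([275. , 180.6])]
0.225 [ 0.489 -0.087  0.225]
0.24 [ 0.477 -0.064  0.24 ]
0.257 [ 0.464 -0.037  0.257]
(np.float64(286.76574077999743), np.float64(167.40217064775317)) (np.float64(354.9807283117707), np.float64(181.32219189498304))
```

Run:
```python
from h import *
b=load('t0')
x=np.array([.305,-.953,0])
p=np.array([.152,-.476,0])
for z in(.19,.21,.26,.33,.4): print(z,[np.round(proj(b,p+x*s+[0,0,z]),1) for s in(-.05,0,.05)])
c=b['color'][290:384,380:512,::-1]
cv2.imwrite('pics/z4.png',cv2.resize(cv2.convertScaleAbs(c,alpha=1.6,beta=20),(790,564),interpolation=cv2.INTER_CUBIC))
```

```text
0.19 [array([400. , 319.7]), array([416.3, 314.6]), array([432.4, 309.5])]
0.21 [array([402.3, 320.5]), array([418.7, 315.3]), array([435.1, 310.1])]
0.26 [array([408.2, 322.5]), array([425.3, 317.1]), array([442.2, 311.7])]
0.33 [array([417.3, 325.5]), array([435.3, 319.8]), array([453.1, 314.1])]
0.4 [array([427.5, 328.9]), array([446.4, 322.9]), array([465.3, 316.9])]
```

View pics/z4.png

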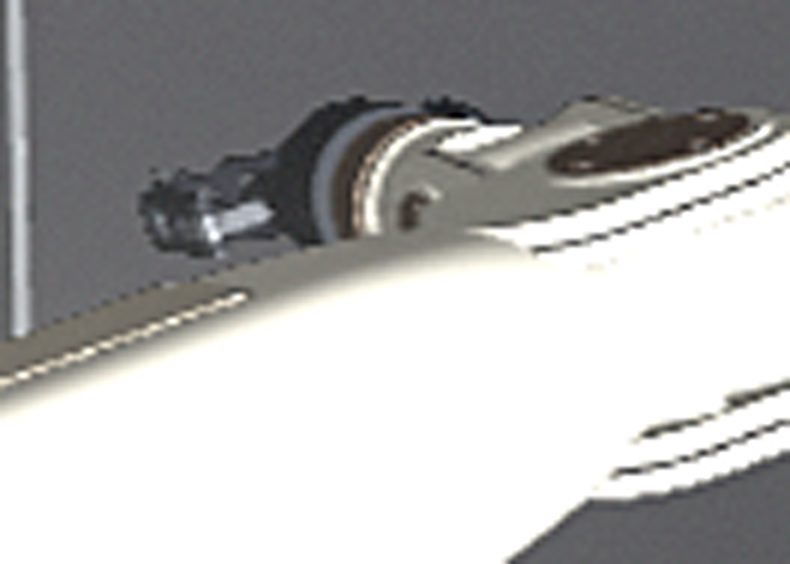

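The tip shows about 30 mm higher than the stated TCP-to-tip offset implies: observed at v≈155.5, predicted 165. There is free space beside the knob, so I'll go down 20 mm and look again.

Call:
{"method": "apply_moves", "body": {"moves": [[[0,1,3,0],[0,1,3,0],[0,0,4,0],[0,0,4,0],[0,0,3,0],[0,0,3,0],[0,0,0,0],[0,0,0,0],[0,0,0,0],[0,0,0,0]]]}}

```text
clock: 5.3
eef_pos: [0.4636, -0.0379, 0.2192]
tool_rot: [0.976, 0.217, -0.006, -0.008]
ft_force: [0.5, 0.3, 0.4]
grip_width: 0.0
```

Run:
```python
from h import *
knobrel()
a=shot('scene','s5')
f=lambda c:cv2.resize(c['color'][130:185,245:300,::-1],(400,400),interpolation=cv2.INTER_CUBIC)
cv2.imwrite('pics/z5.png',np.hstack([f(load('s2')),f(a)]))
p=telemetry.get_obs()['eef_pos'];print(proj(a,p-[0,0,.017]),proj(a,p))
```

```text
rad 0.1021 TCP angle short of front -44.8 yaw 25.1 want 37.1 z 0.2192 F [0.52 0.3  0.41]
(np.float64(275.6332897636181), np.float64(170.96349080666226)) (np.float64(275.64457365695307), np.float64(166.21211210485168))
```

View pics/z5.png

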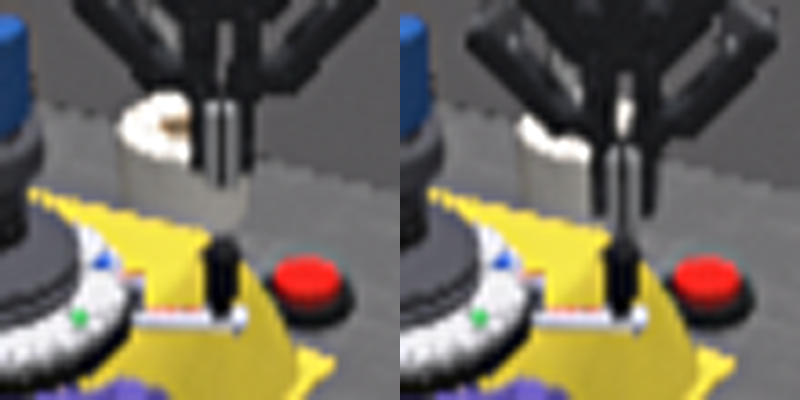

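The tip now ends at v≈161.6, level with the top of the knob's upper part. I'll go 5 mm lower and start a gentle push along tool -y.

Call:
{"method": "apply_moves", "body": {"moves": [[[0,0,3,0],[0,0,3,0],[0,-2,0,0],[0,-2,0,0],[0,-2,0,0],[0,-2,0,0],[0,-2,0,0],[0,-2,0,0],[0,0,0,0],[0,0,0,0]]]}}

```text
clock: 6.35
eef_pos: [0.4583, -0.0267, 0.2131]
tool_rot: [0.976, 0.217, -0.006, -0.007]
ft_force: [-0.0, -2.0, -0.0]
grip_width: 0.0001
```

```bash
cat >> h.py <<'E'
def knob(a,r=(150,185,245,292)):
    # knob foot / lever tip via white lever end; black blob below tool
    g=cv2.cvtColor(a['color'],cv2.COLOR_RGB2GRAY); return g
def green(a,b=None): return cen(a,'g',255.5,173.4,2)
E
python3 - <<'E'
from h import *
knobrel()
shot('scene','s6');shot('top','t6')
d=np.abs(load('s6')['color'].astype(int)-load('s5')['color']).sum(2)
d=d[165:180,250:290]; print((d>60).sum(), np.argwhere(d>60)[:10]+[165,250])
E
```

```text
rad 0.1003 TCP angle short of front -37.9 yaw 25.1 want 30.1 z 0.2131 F [-0.   -2.03 -0.04]
110 [[165 277]
 [165 278]
 [166 272]
 [166 273]
 [166 275]
 [167 261]
 [167 262]
 [167 263]
 [167 264]
 [167 272]]
```

Call:
{"method": "apply_moves", "body": {"moves": [[[-0.2,-3.5,0,2],[-0.2,-3.5,0,2],[-0.2,-3.5,0,2],[-0.2,-3.5,0,2],[-0.2,-3.5,0,2],[-0.2,-3.5,0,2],[-0.2,-3.5,0,2],[-0.1,-1.7,0,1],[0,0,0,0],[0,0,0,0]]]}}

```text
clock: 7.45
eef_pos: [0.4481, -0.0033, 0.2132]
tool_rot: [0.997, 0.081, -0.008, -0.005]
ft_force: [0.1, -1.1, -0.1]
grip_width: -0.0001
```

Run:
```python
from h import *
knobrel()
a=shot('scene','s7');b=shot('top','t7')
f=lambda c,x,y:cv2.resize(c['color'][y:y+55,x:x+55,::-1],(400,400),interpolation=cv2.INTER_CUBIC)
cv2.imwrite('pics/z7.png',np.hstack([f(a,235,140),f(b,225,165)]))
```

```text
rad 0.1007 TCP angle short of front -23.2 yaw 9.3 want 15.5 z 0.2132 F [ 0.06 -1.11 -0.09]
```

View pics/z7.png

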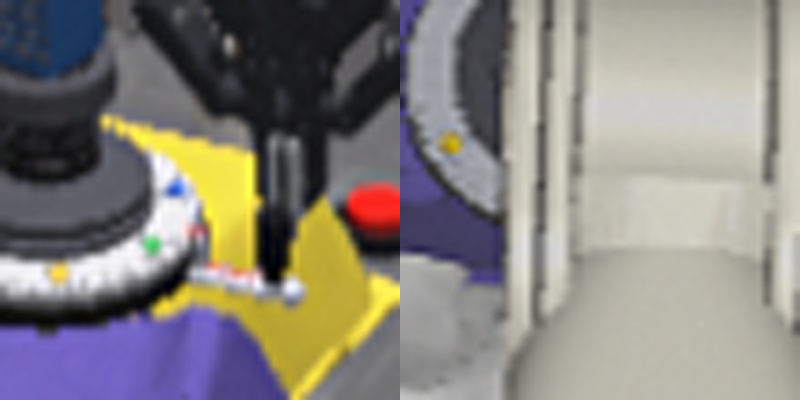

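The lever end is at about (274.9,179.9), the green stud at about (256,173.5), and the pointer's red tip near (262,171.6). I'll measure the angle numerically.

```bash
cat >> h.py <<'E'
def lev(a):
    """lever angle about axis relative to green (deg) from scene red stripe on lever (z=.213) ; offset-corrected by studs"""
    off=np.array([-.0023,.0055])
    hs=cv2.cvtColor(a['color'],cv2.COLOR_RGB2HSV).astype(int)
    vv,uu=np.mgrid[0:384,0:512]
    red=((hs[...,0]<8)|(hs[...,0]>172))&(hs[...,1]>45)&(hs[...,2]>110)&(uu>240)&(uu<281)&(vv>160)&(vv<190)
    fa=np.degrees(np.arctan2(FR[1],FR[0])); out=[]
    for v,u in np.argwhere(red):
        for z in(.213,):
            p=plane(a,u,v,z)[:2]-off-AX; r=np.linalg.norm(p); ang=(np.degrees(np.arctan2(p[1],p[0]))-fa+180)%360-180
            q=plane(a,u,v,.229)[:2]-off-AX; r2=np.linalg.norm(q); ang2=(np.degrees(np.arctan2(q[1],q[0]))-fa+180)%360-180
            out.append((u,v,round(r*1000),round(ang,1),round(r2*1000),round(ang2,1),hs[v,u,1]))
    o=np.array(out)
    b=o[(o[:,2]>68)&(o[:,2]<98)]; t=o[(o[:,4]>48)&(o[:,4]<64)]
    print('bar',len(b),np.average(b[:,3],weights=b[:,6]) if len(b) else None,'tip',len(t),np.average(t[:,5],weights=t[:,6]) if len(t) else None)
    return o
E
python3 - <<'E'
from h import *
np.set_printoptions(suppress=True,linewidth=120)
for f in('s0','s6','s7'):
    print(f);o=lev(load(f))
print(o)
a=load('s7')
for uv in((277.8,173.6),(274.9,179.9)):
    p=plane(a,*uv,.21)[:2]-[-.0023,.0055]-AX;print(np.linalg.norm(p),np.degrees(np.arctan2(p[1],p[0]))%360-172.2)
E
```

```text
s0Traceback (most recent call last):
  File "<stdin>", line 4, in <module>
  File "h.py", line 59, in lev
    b=o[(o[:,2]>68)&(o[:,2]<98)]; t=o[(o[:,4]>48)&(o[:,4]<64)]
         ~^^^^^
IndexError: too many indices for array: array is 1-dimensional, but 2 were indexed
```

```bash
sed -i 's/(hs\[...,0\]<8)|(hs\[...,0\]>172))&(hs\[...,1\]>45)/(hs[...,0]<16)|(hs[...,0]>165))\&(hs[...,1]>40)/' h.py
python3 - <<'E'
from h import *
np.set_printoptions(suppress=True,linewidth=120)
for f in('s0','s6','s7'):
    print(f);o=lev(load(f))
print(o)
a=load('s7')
for uv in((277.8,173.6),(274.9,179.9)):
    p=plane(a,*uv,.21)[:2]-[-.0023,.0055]-AX;print(np.linalg.norm(p),np.degrees(np.arctan2(p[1],p[0]))%360-172.2)
E
```

```text
s0
bar 8 35.23616071428571 tip 2 35.05294117647059
s6
bar 8 29.489524969549333 tip 5 30.695530726256987
s7
bar 9 16.233136094674556 tip 2 14.056129032258063
[[261.  171.   57.   41.   61.   16.3  81. ]
 [262.  171.   60.   40.7  64.   17.2 110. ]
 [263.  171.   63.   40.4  67.   17.9 106. ]
 [261.  172.   57.   35.3  63.   11.6  74. ]
 [262.  172.   60.   35.3  66.   12.6  48. ]
 [263.  172.   63.   35.3  69.   13.6  63. ]
 [263.  176.   67.   16.   80.   -1.   66. ]
 [264.  176.   70.   16.8  82.    0.2 139. ]
 [265.  176.   73.   17.5  84.    1.3  95. ]
 [266.  176.   76.   18.2  87.    2.4  95. ]
 [265.  177.   75.   13.5  88.   -1.6  44. ]
 [266.  177.   78.   14.3  90.   -0.5  62. ]
 [267.  177.   80.   15.1  92.    0.6 139. ]
 [268.  177.   83.   15.8  95.    1.6 117. ]
 [269.  177.   86.   16.4  97.    2.5  93. ]
 [270.  177.   89.   17.  100.    3.4  61. ]]
0.10762726917629005 32.9702643480056
0.10613414452992313 13.824833971431133
```

Call:
{"method": "apply_moves", "body": {"moves": [[[-0.3,-3.5,0,2],[-0.3,-3.5,0,2],[-0.3,-3.5,0,2],[-0.3,-3.5,0,2],[-0.3,-2.6,0,1.5],[-0.1,-1.7,0,1],[0,0,0,0],[0,0,0,0],[0,0,0,0],[0,0,0,0]]]}}

```text
clock: 8.55
eef_pos: [0.4447, 0.0136, 0.2132]
tool_rot: [1.0, -0.014, -0.009, -0.004]
ft_force: [0.0, -0.4, -0.6]
grip_width: 0.0001
```

Run:
```python
from h import *
np.set_printoptions(suppress=True,linewidth=120)
knobrel()
a=shot('scene','s8');print(lev(a))
cv2.imwrite('pics/z8.png',cv2.resize(a['color'][155:195,235:285,::-1],(750,600),interpolation=cv2.INTER_CUBIC))
```

```text
rad 0.1009 TCP angle short of front -13.4 yaw -1.6 want 5.7 z 0.2132 F [ 0.   -0.35 -0.64]
bar 10 5.742087542087542 tip 3 5.010382513661202
[[258.  173.   49.   28.7  58.    3.2  41. ]
 [259.  173.   52.   29.1  61.    4.7  51. ]
 [260.  173.   55.   29.4  63.    6.   91. ]
 [261.  173.   58.   29.7  66.    7.3  62. ]
 [260.  174.   56.   23.7  66.    2.   78. ]
 [261.  174.   58.   24.3  69.    3.3  77. ]
 [261.  178.   67.    5.5  82.   -9.3  73. ]
 [262.  178.   69.    6.7  84.   -7.9 145. ]
 [263.  178.   72.    7.8  87.   -6.6 102. ]
 [262.  179.   72.    3.   88.  -10.4  41. ]
 [263.  179.   75.    4.2  90.   -9.1  58. ]
 [264.  179.   77.    5.3  92.   -7.8 110. ]
 [265.  179.   80.    6.3  95.   -6.7 116. ]
 [266.  179.   82.    7.3  97.   -5.5  99. ]
 [265.  180.   82.    3.1  98.   -8.9  58. ]
 [266.  180.   85.    4.1 100.   -7.8  60. ]
 [267.  180.   87.    5.1 102.   -6.7 102. ]]
```

View pics/z8.png

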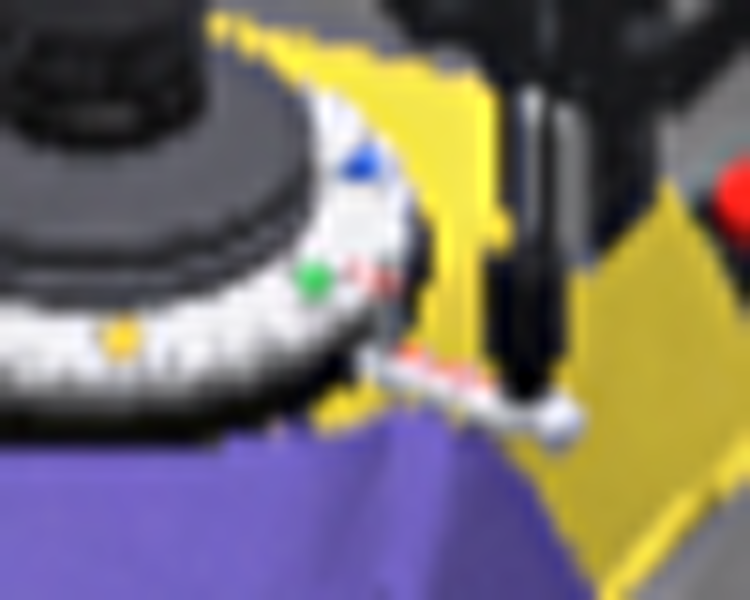

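```bash
cat >> h.py <<'E'
def levtop(b):
    hs=cv2.cvtColor(b['color'],cv2.COLOR_RGB2HSV).astype(int); vv,uu=np.mgrid[0:384,0:512]
    red=((hs[...,0]<12)|(hs[...,0]>168))&(hs[...,1]>40)&(hs[...,2]>100)&(uu>228)&(uu<268)&(vv>185)&(vv<215)
    fa=np.degrees(np.arctan2(FR[1],FR[0])); W=[];A=[]
    for v,u in np.argwhere(red):
        z=.213; p=plane(b,u,v,z)[:2]-AX; r=np.linalg.norm(p)
        if r<.066: p=plane(b,u,v,.229)[:2]-AX; r=np.linalg.norm(p)
        ang=(np.degrees(np.arctan2(p[1],p[0]))-fa+180)%360-180; A.append((u,v,r*1000,ang,hs[v,u,1]))
    A=np.array(A);print('top',len(A),np.average(A[:,3],weights=A[:,4]),'spread',A[:,3].std());return A.round(1)
E
python3 -c "
from h import *
print(levtop(load('t0')))"
```

```text
top 18 30.478913696197612 spread 1.3203036158765515
[[254.  193.   57.4  30.7  64. ]
 [254.  194.   60.2  29.7 106. ]
 [255.  194.   61.2  32.2  62. ]
 [254.  195.   62.9  28.7 121. ]
 [255.  195.   63.9  31.2 117. ]
 [256.  195.   65.1  33.5  80. ]
 [255.  196.   66.7  30.2  97. ]
 [256.  196.   67.8  32.5  47. ]
 [255.  198.   70.2  29.4  86. ]
 [255.  199.   72.9  28.6  78. ]
 [256.  199.   74.   30.7 122. ]
 [256.  200.   76.7  29.9 130. ]
 [257.  200.   77.8  31.9  65. ]
 [256.  201.   79.5  29.1  81. ]
 [257.  201.   80.6  31.1 128. ]
 [257.  202.   83.3  30.3  81. ]
 [257.  203.   86.1  29.6  75. ]
 [258.  203.   87.1  31.4  81. ]]
```

Call:
{"method": "apply_moves", "body": {"moves": [[[-0.2,-1.8,0,1],[-0.2,-1.8,0,1],[0,0,0,0],[0,4,0,0],[0,10,0,0],[0,20,0,0],[0,30,0,0],[0,30,0,0],[0,30,0,0],[0,10,0,0]]]}}

```text
clock: 9.6
eef_pos: [0.4359, -0.1215, 0.2129]
tool_rot: [1.0, -0.03, -0.008, -0.004]
ft_force: [-0.2, 0.8, 0.1]
grip_width: 0.0001
```

Run:
```python
from h import *
np.set_printoptions(suppress=True,linewidth=120)
knobrel()
a=shot('scene','s9');b=shot('top','t9');lev(a);print(levtop(b))
cv2.imwrite('pics/z9.png',cv2.resize(b['color'][165:215,220:270,::-1],(600,600),interpolation=cv2.INTER_CUBIC))
```

```text
rad 0.1816 TCP angle short of front -60.8 yaw -3.5 want 53.0 z 0.2129 F [-0.18  0.76  0.05]
bar 9 3.6238651102464337 tip 4 3.9048109965635747
top 15 0.06587702121539067 spread 1.1474882421930779
[[243.  195.   60.2  -1.3 137. ]
 [244.  195.   59.7   1.5  55. ]
 [243.  196.   63.1  -0.8 138. ]
 [244.  196.   62.6   1.8  88. ]
 [243.  197.   66.   -0.4 109. ]
 [244.  197.   65.6   2.1  93. ]
 [243.  199.   69.5   0.1  70. ]
 [243.  200.   72.4   0.5  64. ]
 [242.  201.   75.8  -1.4  92. ]
 [243.  201.   75.4   0.8 103. ]
 [242.  202.   78.8  -1.  108. ]
 [243.  202.   78.3   1.1  62. ]
 [242.  203.   81.7  -0.6  78. ]
 [242.  204.   84.6  -0.3 106. ]
 [243.  204.   84.2   1.7  58. ]]
```

View pics/z9.png

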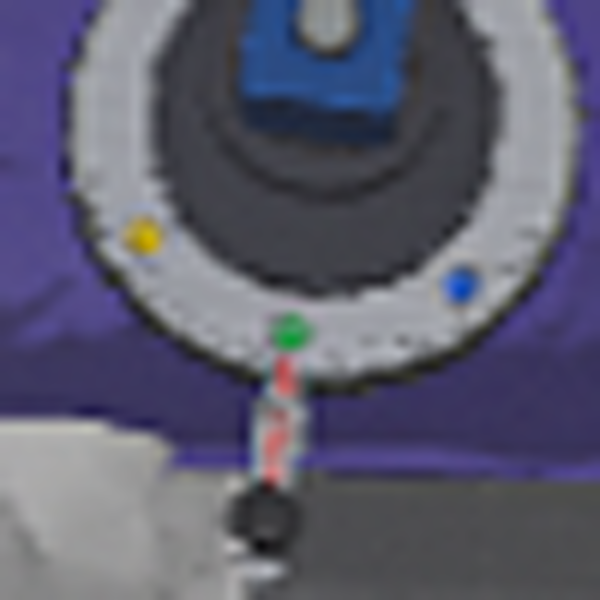

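The pointer's red line aims straight at the green stud. In this crop the stud is at (291,332) and the line runs from (285,370) to (270,475), which gives 0.1° from the top view. The scene view still reads 3.6°, but it also read about 4.5° above the top view at the start. Next is the shutter.

```bash
python3 -c "
from h import *
plan([.5714,-.343,.17],-20,10)"
```

```text
from [ 0.436  -0.1204  0.2128] -3.5
[14.9, 21.4, 4.3, 1.7]
[15.5, 21.0, 4.3, 1.7]
[16.1, 20.5, 4.3, 1.7]
[16.7, 20.0, 4.3, 1.7]
[17.2, 19.5, 4.3, 1.7]
[17.8, 19.0, 4.3, 1.7]
[18.3, 18.5, 4.3, 1.7]
[18.9, 18.0, 4.3, 1.7]
[19.4, 17.4, 4.3, 1.7]
[19.9, 16.9, 4.3, 1.7]
```

Call:
{"method": "apply_moves", "body": {"moves": [[[10,24,0,1.7],[12,24,0,1.7],[14,22,0,1.7],[17,20,0,1.7],[18,20,0,1.7],[18,19,5,1.7],[19,18,5,1.7],[20,18,10,1.7],[20,17,10,1.7],[20,12,10,1.7]]]}}

```text
clock: 10.7
eef_pos: [0.573, -0.3385, 0.1693]
tool_rot: [0.984, -0.176, -0.006, -0.007]
ft_force: [0.1, -0.4, 0.0]
grip_width: 0.0
```

```bash
python3 -c "
from h import *
plan([.5714,-.343,.07],-20,10)"
```

```text
from [ 0.573  -0.3385  0.1693] -20.2
[0.0, 0.5, 9.9, -0.0]
[0.0, 0.5, 9.9, -0.0]
[0.0, 0.5, 9.9, -0.0]
[0.0, 0.5, 9.9, -0.0]
[0.0, 0.5, 9.9, -0.0]
[0.0, 0.5, 9.9, -0.0]
[0.0, 0.5, 9.9, -0.0]
[0.0, 0.5, 9.9, -0.0]
[0.0, 0.5, 9.9, -0.0]
[0.0, 0.5, 9.9, -0.0]
```

Call:
{"method": "apply_moves", "body": {"moves": [[[0,1,12,0],[0,1,15,0],[0,1,15,0],[0,1,15,0],[0,0.5,15,0],[0,0,10,0],[0,0,8,0],[0,0,5,0],[0,0,2,0],[0,0,0,0]]]}}

```text
clock: 11.7
eef_pos: [0.5718, -0.3289, 0.0637]
tool_rot: [0.985, -0.17, -0.01, -0.011]
ft_force: [-0.8, -0.0, 0.3]
grip_width: 0.0002
```

Run:
```python
from h import *
o=telemetry.get_obs();print(o['eef_pos'],o['ft_force'])
a=shot('scene','s10');b=shot('top','t10');p=o['eef_pos']
print(proj(a,p-[0,0,.017]),levtop(b)[:1])
cv2.imwrite('pics/z10.png',cv2.resize(a['color'][135:190,255:310,::-1],(600,600),interpolation=cv2.INTER_CUBIC))
```

```text
[ 0.57179121 -0.32893635  0.06368447] [-0.79520014 -0.03047198  0.34346201]
top 16 -0.00591332326009081 spread 1.2667868159881737
(np.float64(285.2924378521758), np.float64(162.72442751673708)) [[243.  195.   60.2  -1.3 138. ]]
```

View pics/z10.png

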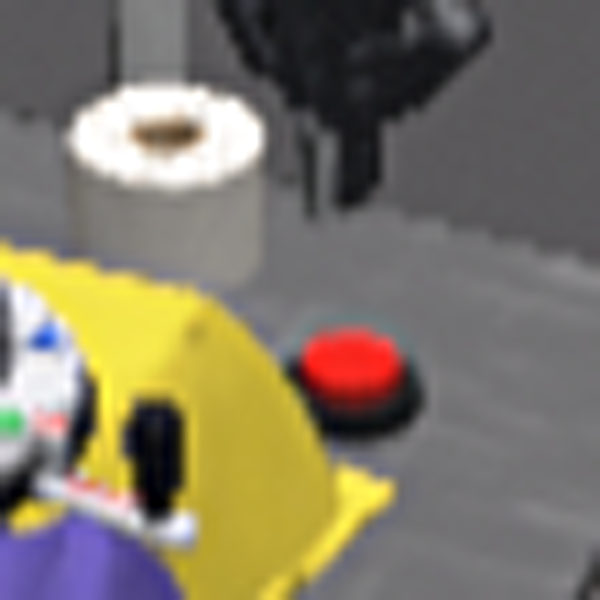

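```bash
python3 -c "
from h import *
from scipy.spatial.transform import Rotation as Ro
o=telemetry.get_obs();print(o['eef_pos'],Ro.from_quat(o['tool_rot']).as_matrix().round(3),tool(np.array([.5714,-.343,.05])-o['eef_pos']),o['joint_vel'].round(3))"
```

```text
[ 0.57208176 -0.32928161  0.06420587] [[ 0.942 -0.335 -0.014]
 [-0.335 -0.942  0.025]
 [-0.022 -0.019 -1.   ]] [ 4.25492338 13.41965102 13.86629395] [-0.003 -0.001  0.005 -0.001  0.    -0.001]
```

Call:
{"method": "apply_moves", "body": {"moves": [[[1,3,0,0],[1,4,0,0],[1,3,2,0],[1,3,2,0],[0,0.5,2,0],[0,0,2,0],[0,0,2,0],[0,0,2,0],[0,0,2,0],[0,0,0,0]]]}}

```text
clock: 12.8
eef_pos: [0.5717, -0.3456, 0.05]
tool_rot: [0.985, -0.17, -0.008, -0.011]
ft_force: [0.3, 0.0, -0.5]
grip_width: -0.0004
```

```bash
python3 -c "
from h import *
a=cams.camera('scene')
o=telemetry.get_obs();print(o['eef_pos'],o['ft_force'],tool(np.array([.5714,-.343,.03])-o['eef_pos']))"
```

```text
[ 0.57175897 -0.34559158  0.05013905] [-0.38274619  0.61220527  0.78925553] [-0.82835493 -1.95193238 20.19727848]
```

Call:
{"method": "apply_moves", "body": {"moves": [[[-0.5,-1,1,0],[-0.5,-1,1,0],[0,0,1.5,0],[0,0,1.5,0],[0,0,1.5,0],[0,0,1.5,0],[0,0,1.5,0],[0,0,1.5,0],[0,0,1,0],[0,0,0,0]]]}}

```text
clock: 13.85
eef_pos: [0.5716, -0.3428, 0.0374]
tool_rot: [0.985, -0.17, -0.007, -0.011]
ft_force: [0.7, 0.8, 0.4]
grip_width: -0.0002
```

Call:
{"method": "apply_moves", "body": {"moves": [[[0,0,1,0],[0,0,1,0],[0,0,1,0],[0,0,1,0],[0,0,1,0],[0,0,0,0],[0,0,0,0],[0,0,0,0],[0,0,0,0],[0,0,0,0]]]}}

```text
clock: 14.85
eef_pos: [0.5717, -0.3428, 0.0322]
tool_rot: [0.985, -0.17, -0.007, -0.01]
ft_force: [0.1, -0.4, -0.6]
grip_width: 0.0002
```

No contact yet, which confirms the tip sits higher than nominal. I'll keep going down slowly.

Call:
{"method": "apply_moves", "body": {"moves": [[[0,0,1.5,0],[0,0,1.5,0],[0,0,1.5,0],[0,0,1.5,0],[0,0,1.5,0],[0,0,1,0],[0,0,1,0],[0,0,1,0],[0,0,0,0],[0,0,0,0]]]}}

```text
clock: 15.85
eef_pos: [0.5714, -0.3424, 0.0205]
tool_rot: [0.985, -0.17, -0.007, -0.011]
ft_force: [-0.1, 0.3, -0.1]
grip_width: -0.0
```

```bash
python3 -c "
from h import *
from h import shot
a=shot('scene','s11')
o=telemetry.get_obs();print(o['eef_pos'],o['ft_force'],tool(np.array([.5714,-.343,.02])-o['eef_pos']))
c=a['color'][155:178,272:300].astype(int); 
for r in c: print(''.join('R' if p[0]>130 and p[1]<80 else '#' if p.sum()<150 else '.' if p.sum()<330 else 'o' for p in r))
print(proj(a,o['eef_pos']-[0,0,.017]),proj(a,o['eef_pos']+[0,0,.015]))"
```

```text
[ 0.5714319  -0.3424041   0.02055587] [-0.30623869 -0.07536539 -0.25938343] [0.17996891 0.58202756 0.54218698]
ooooooooooo.o..####..ooo....
ooooooooooo...o.###.oooo....
ooooooooooo.....###ooooooooo
ooooooooooo.....###ooooooooo
ooooooooooo...o.###ooooooooo
ooooooooooo...o####ooooooooo
ooooooooooo....###.ooooooooo
oooooooooooo.......ooooooooo
ooooooooooooo....ooooooooooo
oooooooooooooooooooooooooooo
oooooooooooooooooooooooooooo
ooooooooooooRRRRRRoooooooooo
oooooooooo.RRRRRRRRo.ooooooo
ooooooooo..RRRRRRRRR..oooooo
ooooooooo.#RRRRRRRR.#.oooooo
oooooooooo.#RRRRRRR##.oooooo
oooooooooo.###....###.oooooo
ooooooooooo.#########.oooooo
ooooooooooo.#########ooooooo
oooooooooooo#######..ooooooo
oooooooooooo........oooooooo
ooooooooooooooo...oooooooooo
oooooooooooooooooooooooooooo
(np.float64(286.74622008835325), np.float64(170.6607583251045)) (np.float64(286.8807437098351), np.float64(163.62330211530647))
```

The picture shows a gap of about 5 px (about 20 mm) between the tip and the button. I'll continue down.

Call:
{"method": "apply_moves", "body": {"moves": [[[0,0,1.5,0],[0,0,1.5,0],[0,0,1.5,0],[0,0,1.5,0],[0,0,1.5,0],[0,0,1.5,0],[0,0,1,0],[0,0,1,0],[0,0,0,0],[0,0,0,0]]]}}

```text
clock: 16.9
eef_pos: [0.5713, -0.3422, 0.0085]
tool_rot: [0.985, -0.17, -0.007, -0.01]
ft_force: [0.6, -0.9, 0.1]
grip_width: -0.0001
```

Call:
{"method": "apply_moves", "body": {"moves": [[[0,0,1,0],[0,0,1,0],[0,0,1,0],[0,0,1,0],[0,0,1,0],[0,0,1,0],[0,0,0,0],[0,0,0,0],[0,0,0,0],[0,0,0,0]]]}}

```text
clock: 17.9
eef_pos: [0.5713, -0.3421, 0.0022]
tool_rot: [0.985, -0.17, -0.007, -0.01]
ft_force: [1.1, 0.7, 0.2]
grip_width: -0.0001
```

Call:
{"method": "apply_moves", "body": {"moves": [[[0,0,1,0],[0,0,1,0],[0,0,1,0],[0,0,1,0],[0,0,0,0],[0,0,0,0],[0,0,0,0],[0,0,0,0],[0,0,0,0],[0,0,0,0]]]}}

```text
clock: 18.9
eef_pos: [0.5716, -0.3422, -0.0007]
tool_rot: [0.985, -0.17, -0.007, -0.01]
ft_force: [-0.0, 1.2, 2.1]
grip_width: 0.0002
```

```bash
python3 -c "
from h import *
a=shot('scene','s12')
o=telemetry.get_obs();print(o['eef_pos'],o['ft_force'])
c=a['color'][158:178,272:300].astype(int); 
for r in c: print(''.join('R' if p[0]>130 and p[1]<80 else '#' if p.sum()<150 else '.' if p.sum()<330 else 'o' for p in r))"
```

```text
[ 0.57157503 -0.34217739 -0.00074251] [-0.33264889  0.27056821  1.70087353]
oooooooooo.############..ooo
ooooooooooo.o.######...ooooo
ooooooooooo.o..####..ooooooo
ooooooooooo....####ooooooooo
ooooooooooo...o###.ooooooooo
ooooooooooo...o###.ooooooooo
ooooooooooo...o.##.ooooooooo
ooooooooooo....###.ooooooooo
oooooooooooo...##.Rooooooooo
oooooooooo.RR.o..RRo.ooooooo
ooooooooo..RRRooRRRR..oooooo
ooooooooo.#RRRRRRRRR#.oooooo
oooooooooo.#RRRRRRR##.oooooo
oooooooooo.##.....###.oooooo
ooooooooooo.#########.oooooo
ooooooooooo.#########.oooooo
oooooooooooo#######..ooooooo
oooooooooooo........oooooooo
ooooooooooooooo..ooooooooooo
oooooooooooooooooooooooooooo
```

Contact: about 2 N, with the tip centred on the button. Now I'll press it home.

Call:
{"method": "apply_moves", "body": {"moves": [[[0,0,1,0],[0,0,1,0],[0,0,1,0],[0,0,1,0],[0,0,1,0],[0,0,1,0],[0,0,1,0],[0,0,1,0],[0,0,1,0],[0,0,1,0]]]}}

```text
clock: 19.95
eef_pos: [0.5717, -0.3423, -0.0062]
tool_rot: [0.985, -0.17, -0.006, -0.01]
ft_force: [-2.9, 2.1, 8.1]
grip_width: 0.0002
```

Call:
{"method": "apply_moves", "body": {"moves": [[[0,0,2,0],[0,0,2.5,0],[0,0,2.5,0],[0,0,2.5,0],[0,0,2.5,0],[0,0,0,0],[0,0,-3,0],[0,0,-5,0],[0,0,-8,0],[0,0,-12,0]]]}}

```text
clock: 20.95
eef_pos: [0.5707, -0.342, 0.0214]
tool_rot: [0.985, -0.17, -0.005, -0.009]
ft_force: [-0.2, -0.4, 0.7]
grip_width: 0.0002
```

Call:
{"method": "apply_moves", "body": {"moves": [[[0,0,-15,0],[0,0,-20,0],[0,0,-25,0],[0,0,-25,0],[0,0,-25,0],[0,0,-25,0],[0,0,-10,0],[0,0,0,0],[0,0,0,0],[0,0,0,0]]]}}

```text
clock: 21.95
eef_pos: [0.5721, -0.3454, 0.1747]
tool_rot: [0.985, -0.17, -0.004, -0.009]
ft_force: [0.3, 0.9, -1.0]
grip_width: -0.0003
```

```bash
python3 -c "
from h import *
a=shot('scene','s13');b=shot('top','t13')
o=telemetry.get_obs();print(o['eef_pos'],o['ft_force'],o['clock']);levtop(b)
for f in('s0','s13'):
  x=load(f)['color'][155:185,275:300];m=cv2.inRange(cv2.cvtColor(x,cv2.COLOR_RGB2HSV),(0,180,100),(6,255,255));print(f,np.argwhere(m).mean(0),(m>0).sum())
d=np.abs(load('t0')['color'].astype(int)-b['color']).max(2)
for n,(x0,x1,y0,y1) in dict(cutter=(195,258,225,242),marker=(293,345,214,232),tape=(100,148,195,240),rolls=(5,135,125,215)).items(): print(n,(d[y0:y1,x0:x1]>50).sum())
"
```

```text
[ 0.57182351 -0.34519308  0.17423879] [ 1.12515222  0.09855482 -0.62412543] 22.05
top 16 -0.010881817306342276 spread 1.2667868159881737
s0 [13.40909091 11.84090909] 44
s13 [13.40909091 11.84090909] 44
cutter 0
marker 35
tape 0
rolls 0
```

```bash
python3 -c "
from h import *
d=np.abs(load('s0')['color'].astype(int)-load('s13')['color']).max(2)
print('marker scene diff',(d[183:208,298:316]>40).sum(),'cutter',(d[232:272,260:292]>40).sum())
p=load('t13')['color'];print(p[214:232:4,293:345:6].sum(2))
workorder.job_done()"
```

```text
marker scene diff 0 cutter 0
[[212 217 211 209 215 211 212 230 183]
 [220 210 223 224 205 209 196 130 224]
 [228 204 166 388 508 498 122 151 200]
 [216 511 104 303 218 219 211 155 363]
 [227 211 225 214 216 246 223 178 458]]
the job is handed in; nothing more can be done
```

I handed the job in at about 22 s. The pointer was on the green stud, and the shutter had been pressed once and released.

- **Polariser:** I pushed the lever knob round with the shut fingertips at 1 to 2 N, then backed off and checked. The last top view puts the pointer 0.0° from the green stud. The scene camera read 3.6° off when I checked after the push. I trusted the top view, because the scene camera had also read about 4.5° more than it at the start.
- **Shutter:** I pressed it only after the pointer was set, to 8 N at about 6 mm of travel, then a little further (fully down takes 5 N). I did not photograph it at the bottom. After release, the button looks exactly as it did in the first picture.
- **Bystanders:** Cutter and marker are unchanged in the scene view, and tape and cutter in the top view. The marker area of the top view did show changed pixels, most likely the arm hiding part of it.
- **Fingertip height:** With the gripper shut, the fingertips sat about 30 mm higher than the stated TCP offset implied. I therefore went down in small steps until I felt contact.

The tool ended about 0.15 m above the bench over the shutter, touching nothing. Nothing was gripped.

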